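# Hold the shade collar on the stem's set-screw flats

### The job

The stem of this table lamp is still free to turn in its base: feel for the two flats at its top end with the fingers and turn it so that they face the cable outlet and the side opposite. Then put the brass shade collar over the stem end, without forcing it, so that its two set-screws sit on the flats in line with the cable outlet and its top face is flush with the stem end. Finish while still holding the collar level there in the fingers, ready for a workmate to tighten the screws, and leave the tools and the parts tray where they are.

Things in the scene. Friction and masses are not known exactly. Their poses are not given: they have to be found in the camera images.
- lamp: table lamp without shade: round black base disc, 200 mm across, 12 mm thick, fixed on a 3 mm felt mat (mat top at z = 3 mm). Origin: centre of the disc's underside; z up the stem, +x from the stem to the cable outlet. On the disc a brass hub nut 42 mm across, top at 25 mm; from it rises the stem, a 20 mm round rod, black up to 110 mm, bare bright metal from there to its end at 160 mm.
- cable_outlet (a point): the brass cable outlet, a 12 mm thick gland on the rim of the base disc, at 6 mm height, 100 mm from the stem axis along the lamp's +x; it stands out 18 mm from the rim.
- stem_end (a point): centre of the stem's top face, on its axis, 160 mm above the lamp's origin; rim chamfered 1 mm. This point belongs to the base: its axes are the lamp's and do NOT tell how the stem is turned. The stem turns about z on a stiff swivel (about 0.15 N m, far from any stop), stays where left, cannot tilt or lift.
- flats (a point): on the stem axis half-way up the two parallel flats, 25 mm below the stem end; fixed axes, as stem_end. Flats: 110 to 160 mm up, 17 mm wide, 11 mm across; 20 mm across the round. At the start 50 to 90 deg off the outlet line, unreported. A pinch reads 18.5 to 20 mm on the round, 11 square on the flats, 20 mm x cos(57 deg - a) at a < 57 deg off square; a firm one near square pulls itself square.
- collar: loose brass collar lying on the felt, hole up: 40 mm outside diameter, 16 mm high, about 0.12 kg. Origin: centre of its underside, z along the hole, which is round, 24 mm wide. Two black 6 mm set-screws lie along its x axis, one each side, 8 mm above its underside, standing 8 mm out of the brass (56 mm over both). The sides along its y axis are clear for the fingers. Both ends and faces alike.
- screws (a point): middle of the collar's hole, 8 mm above its underside, on the line of the two set-screws (the collar's x axis). Inside the hole the screw points leave 14 mm between them, so the collar goes over the stem only with the screws square to the flats within about 18 deg; else the points land on the stem end. Let go on the flats, it slides down the stem to their lower end.
- screwdriver: bystander: loose screwdriver, 200 mm long, red handle 26 mm thick, lying on the felt along its x axis. Origin: mid length, underside.
- hex_key: bystander: loose T-handled hex key lying on the felt: black handle 75 mm wide along y, 16 mm high, 4 mm steel rod reaching 90 mm along +x. Origin: underside, 28 mm ahead of the middle of the handle.
- parts_tray: bystander: red open tray, 100 x 160 x 30 mm high, with nuts and screws, on the felt. Origin: centre of its underside.
There are look-alikes about, which are no part of the job. Of the things that look like the collar, the smaller one is meant.

How it is judged (in metres and radians):
On the way, in this order (a step that is already met when the one before it is completed fails the run):
1. the collar is lifted off the felt in the fingers (height (world z) of collar above 0.05 m and contact force between the fingers and collar above 2 N), for 0.2 s.
2. the collar is over the stem end with its screws down past the end on the flats (horizontal distance between collar and stem_end below 0.004 m and z of collar in the frame of stem_end between -0.045 and -0.012 m), for 0.1 s.
At the end, for the whole second after the job is handed in: The fingers hold the collar still (over 4 N) round the stem end: axis within 3 mm of the stem's, top face within 4 mm of flush, level within 4 deg, set-screws within 8 deg of the line to the cable outlet, either way round. It can be there only with the screws on the flats (horizontal distance between collar and stem_end below 0.003 m and z of collar in the frame of stem_end between -0.02 and -0.012 m and angle between the x axis of collar and the x axis of lamp, either way round below 0.14 rad and angle between collar's own z axis and vertical below 0.07 rad and contact force between the fingers and collar above 4 N and linear speed of collar below 0.02 m/s); the arm keeps its last pose, push and grip.
It fails at once if the collar is forced onto the stem (over 50 N) (contact force between collar and lamp above 50 N).
It fails at once if the screwdriver is moved over 30 mm (distance of screwdriver from where it was at the start of the episode above 0.03 m).
It fails at once if the hex key is moved over 30 mm (distance of hex_key from where it was at the start of the episode above 0.03 m).
It fails at once if the parts tray is moved over 30 mm (distance of parts_tray from where it was at the start of the episode above 0.03 m).
It also fails if it takes over 58 s, if anything falls off the work surface, if the arm or the gripper's body presses on something with over 40 N, if the wrist force passes 120 N, or if a joint passes its speed limit or range.

### The arm

A 6-joint arm with a two-finger parallel gripper is mounted at the origin on the work surface. World frame = base frame: x ahead of the robot, y to its left, z up, the work surface at z = 0. Lengths are in m, angles in degrees, forces in N, time in s.
With the tool pointing down it reaches from about 0.325 to 0.85 m from the base axis. Payload 15.5 kg.
Tool frame: the origin (TCP) lies midway between the tips of the shut fingers; the grasp point (between the pads) lies 19 mm behind it; y points along the fingers, x is the direction in which the jaws open and shut, and the axes are right-handed (so a half turn about y gives the same grasp; the last joint's range is limited). The gripper opens to 91 mm and grips with 3 to 60 N. Pads are 32 mm wide; open, the fingers measure 118 mm over their backs; the gripper's body (76 mm by 178 mm) begins 60 mm behind the grasp point.
Start: joints at [-72.336, 28.281, 77.091, -0, 74.628, -5.472], TCP at [0.246, -0.575, 0.214] pointing down, gripper open.
Joint ranges: [-166.48, 166.48], [-47.26, 123.95], [12.59, 153.08], [-70.14, 250.14], [6.76, 159.57], [-176.63, 176.63]. Speed limits (degrees/s): [108.29, 108.29, 147.25, 172.46, 172.46, 172.46].

### API

Orientations are given as a 3x3 rotation matrix whose columns are the frame's x, y, z axes.
In Python, from bench import ctrl gives the robot as it stands. The module is installed in compiled form; this text tells all that it offers. Calls block until the motion is done:
- ctrl.goto(position, orientation): joint-space move of the TCP to a pose.
- ctrl.move_l(position, vel=0.15, ori=None, contact_N=None): straight line of the TCP; ori=None keeps the orientation; vel is the mean speed in m/s. With contact_N (N) it stops when the force on the tool has changed by that much, and returns True; else False.
- ctrl.movej(angles): joint-space move.
- ctrl.command_gripper(opening): opening from 0.0 (shut) to 1.0 (fully open); the grip force is fixed at half the most; returns when the fingers have stopped.
- ctrl.sleep(seconds).
- ctrl.ik(position, orientation): joint angles nearest the present ones, or None.
- ctrl.read_camera(name): name is "scene" or "top" or "wrist"; returns the picture (384x512x3 uint8, blue, green, red); there is no depth.
- ctrl.camera_params(name): a dict with "fx", "fy", "cx", "cy" (pixels), "pose" (4x4, takes a point from camera to world coordinates); the wrist camera has in their place "T_tool_cam" (4x4, takes a point from camera to tool coordinates, whose origin is the TCP and whose axes are the tool frame's). Camera axes: x right, y up, looking along -z (the intrinsics and any distortion apply to the point x, -y, -z); pixel columns grow to the right and rows downward; lengths in m; the calibration is good to about 2 mm. The wrist camera is an equidistant fisheye: a pixel r from the principal point sees the ray r / f radians off the axis. A picture is of the moment at which its call begins: read the wrist's pose just before it. camera_params takes no time and is no camera call.
A pose or a line that the arm cannot do raises ctrl.MotionError and nothing moves.
- ctrl.sign_off(): hands the job in, once; it reports no verdict.
Readings, each from a call of its own:
- ctrl.current_t(): time.
- ctrl.current_q(): joint angles.
- ctrl.current_dq(): joint speeds.
- ctrl.current_effort(): joint torques, N m.
- ctrl.current_tool_pos(): TCP position.
- ctrl.current_eef_rot(): TCP orientation.
- ctrl.current_contact_force(): force on the tool from outside, world axes, zero at the start.
- ctrl.current_wrist_torque(): the same for the moment, N m.
- ctrl.current_grip_width(): opening from 0.0 (shut) to 1.0 (fully open).
Only numpy, scipy, OpenCV 4.12 (cv2) and the standard library are available. Lean on these libraries where they do the work, as an engineer would, in place of code of your own. Each camera call takes 0.05 s, during which the arm holds its last target. There are 200 camera calls.

## Working session

There is one attempt and no reset: what is moved stays moved. The work goes in short steps, each a Python script; the robot and the scene stay as the last script left them, time stands still between calls to the robot, and variables do not carry over. Pictures are saved under pics/ and viewed, about 8 in all and at most 12, crops included, and the job is handed in when it is done.

```bash
mkdir -p pics; cat > h.py <<'E'
import numpy as np, cv2
from bench import ctrl
def snap(n,f):
    im=ctrl.read_camera(n); cv2.imwrite('pics/'+f,im); return im
def ray(p,u,v,T=None):
    # pinhole
    M=np.array(p['pose']); d=np.array([(u-p['cx'])/p['fx'],-(v-p['cy'])/p['fy'],-1]); return M[:3,3],M[:3,:3]@d
def onplane(p,u,v,z):
    o,d=ray(p,u,v); return o+d*(z-o[2])/d[2]
def proj(p,X):
    M=np.linalg.inv(np.array(p['pose'])); c=M[:3,:3]@X+M[:3,3]; return np.array([p['cx']+p['fx']*c[0]/-c[2],p['cy']-p['fy']*c[1]/-c[2]])
E
python3 - <<'E'
from h import *
a=snap('top','top0.png');b=snap('scene','scene0.png')
cv2.imwrite('pics/both.png',np.hstack([a,b])[:, :]) if 0 else None
for n in('top','scene','wrist'):print(n,{k:np.round(v,3).tolist() if hasattr(v,'__len__') and not isinstance(v,str) else v for k,v in ctrl.camera_params(n).items()})
print(ctrl.current_tool_pos(),ctrl.current_eef_rot(),ctrl.current_t())
E
```

```text
top {'fx': 410.38956956881344, 'fy': 410.38956956881344, 'cx': 248.3777840749113, 'cy': 194.52206507017013, 'pose': [[-0.01, 0.981, -0.196, 0.423], [-1.0, -0.008, 0.011, -0.01], [0.009, 0.196, 0.981, 1.187], [0.0, 0.0, 0.0, 1.0]]}
scene {'fx': 389.06359606523716, 'fy': 389.06359606523716, 'cx': 248.92659728388458, 'cy': 183.9516057650324, 'pose': [[-0.842, -0.455, 0.289, 0.938], [0.539, -0.723, 0.433, 0.487], [0.011, 0.52, 0.854, 1.042], [0.0, 0.0, 0.0, 1.0]]}
wrist {'fx': 297.3186396354542, 'fy': 297.3186396354542, 'cx': 251.63456917278015, 'cy': 187.89800051097603, 'T_tool_cam': [[1.0, -0.0, 0.001, 0.0], [0.001, 0.261, -0.965, -0.171], [-0.0, 0.965, 0.261, 0.074], [0.0, 0.0, 0.0, 1.0]]}
[ 0.24545905 -0.57441111  0.2133885 ] [[ 3.92929490e-01 -3.35621309e-04  9.19568542e-01]
 [-9.19567922e-01  1.07372201e-03  3.92929617e-01]
 [-1.11923653e-03 -9.99999367e-01  1.13270450e-04]] 0.1
```

View pics/top0.png

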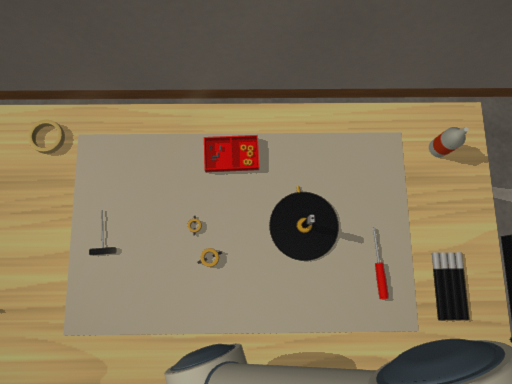

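View pics/scene0.png

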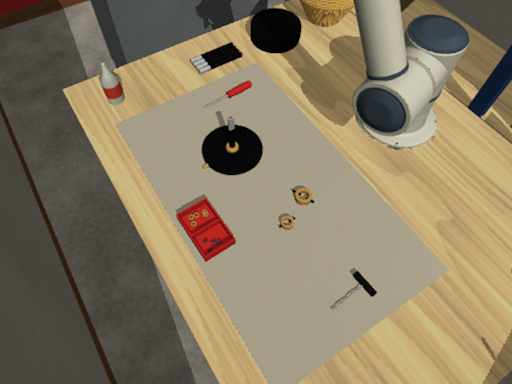

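Collar candidates in the top view are the small ring at (195,226), the larger ring at (210,258) and the tape-like ring at (48,137). The small ring fits the "smaller one". The lamp base is at (305,226), with the outlet at (298,190). Next I'll measure these and enlarge the crop.

```bash
python3 - <<'E'
from h import *
a=cv2.imread('pics/top0.png');p=ctrl.camera_params('top')
hsv=cv2.cvtColor(a,cv2.COLOR_BGR2HSV)
br=cv2.inRange(hsv,(12,130,90),(32,255,255))
n,l,s,c=cv2.connectedComponentsWithStats(br)
for i in range(1,n):
    x,y,w,h,A=s[i]
    if A>12 and 160<c[i][0]<340 and 180<c[i][1]<275: print('brass',s[i],c[i].round(1),onplane(p,*c[i],.011 if c[i][0]<250 else .009).round(4))
dk=cv2.inRange(hsv,(0,0,0),(180,255,45))
n,l,s,c=cv2.connectedComponentsWithStats(dk)
for i in range(1,n):
    if s[i][4]>=3 and 160<c[i][0]<345 and 185<c[i][1]<275:
        print('dark',s[i],c[i].round(1),onplane(p,*c[i],.011).round(4))
i=max(range(1,n),key=lambda i:s[i][4] if 270<c[i][0]<340 and 190<c[i][1]<260 else 0)
ct=max(cv2.findContours((l==i).astype('uint8'),0,1)[0],key=cv2.contourArea)
e=cv2.fitEllipse(cv2.convexHull(ct));print('disc',e,onplane(p,*e[0],.015))
r=[onplane(p,e[0][0]+dx,e[0][1],.015) for dx in(-e[1][0]/2,e[1][0]/2)];print(np.linalg.norm(r[0]-r[1]))
cv2.imwrite('pics/c1.png',np.hstack([cv2.resize(a[205:275,165:235],(400,400),interpolation=2),cv2.resize(a[180:270,265:345][:80],(400,400),interpolation=2)]))
E
```

```text
brass [297 186   3   6  16] [297.9 188.8] [ 0.674  -0.1683  0.009 ]
brass [188 218  13  14  91] [194.  224.9] [0.5699 0.1346 0.011 ]
brass [297 218  15  14 104] [302.4 225.5] [ 0.5655 -0.1778  0.009 ]
brass [200 248  19  19 169] [209.4 257.1] [0.4778 0.0897 0.011 ]
dark [ 270  192   68   68 3386] [303.5 226. ] [ 0.5636 -0.1804  0.011 ]
dark [302 219   7   9  35] [304.9 223.7] [ 0.5704 -0.1848  0.011 ]
dark [219 252   2   2   4] [219.5 252.5] [0.4903 0.0611 0.011 ]
disc ((303.57696533203125, 225.8516387939453), (66.85614013671875, 68.81096649169922), 130.2847137451172) [ 0.56365511 -0.18015692  0.015     ]
0.19226163274579852
```

View pics/c1.png

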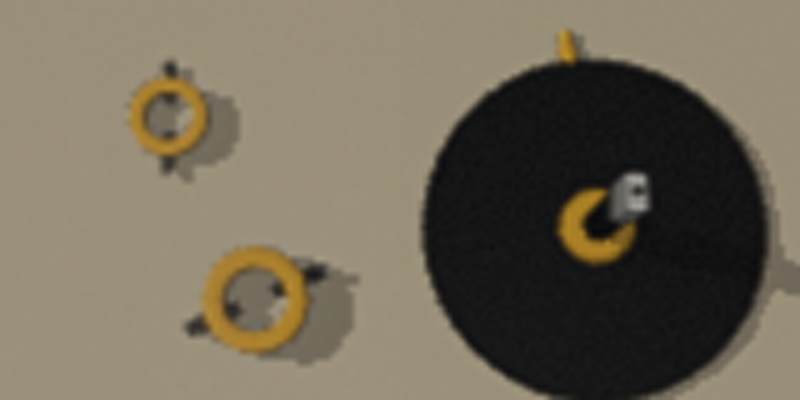

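The small ring's screws run nearly along world x, and its look-alike is clearly larger (19 px against 13 px). The outlet lies at about 6° from world +x. Next I'll look at the stem from close by.

```bash
cat >> h.py <<'E'
def down(deg):  # tool x at deg in world, tool y down
    c,s=np.cos(np.radians(deg)),np.sin(np.radians(deg))
    return np.array([[c,0,-s],[s,0,c],[0,-1,0.]])
def wray(u,v,P,R):
    w=ctrl.camera_params('wrist');T=np.array(w['T_tool_cam'])
    x,y=(u-w['cx'])/w['fx'],(v-w['cy'])/w['fy'];r=np.hypot(x,y)+1e-12
    d=np.array([np.sin(r)*x/r,-np.sin(r)*y/r,-np.cos(r)])
    return P+R@T[:3,3],R@T[:3,:3]@d
def wplane(u,v,z,P,R):
    o,d=wray(u,v,P,R);return o+d*(z-o[2])/d[2]
E
python3 - <<'E'
from h import *
for a in range(-180,180,30):
    q=ctrl.ik([.564,-.18,.28],down(a)); q2=ctrl.ik([.57,.135,.02],down(a)); print(a,None if q is None else np.round(q,0),None if q2 is None else np.round(q2,0))
# camera on the robot's side, tool x so that flats look near: use jaws along -97 (lamp -y)
ctrl.goto([.564,-.18,.28],down(-84))
P,R=ctrl.current_tool_pos(),ctrl.current_eef_rot()
snap('wrist','w1.png');np.savez('w1.npz',P=P,R=R);print(P,R.round(3),ctrl.current_t(),ctrl.current_grip_width())
E
```

```text
-180 [-23.  22.  76.  -0.  81. 157.] [   7.   39.   93.   -0.   48. -173.]
-150 [-23.  22.  76.   0.  81. 127.] [  7.  39.  93.  -0.  48. 157.]
-120 [-23.  22.  76.  -0.  81.  97.] [  7.  39.  93.  -0.  48. 127.]
-90 [-23.  22.  76.  -0.  81.  67.] [ 7. 39. 93. -0. 48. 97.]
-60 [-23.  22.  76.   0.  81.  37.] [ 7. 39. 93. -0. 48. 67.]
-30 [-23.  22.  76.  -0.  81.   7.] [ 7. 39. 93. -0. 48. 37.]
0 [-23.  22.  76.  -0.  81. -23.] [ 7. 39. 93. -0. 48.  7.]
30 [-23.  22.  76.  -0.  81. -53.] [  7.  39.  93.  -0.  48. -23.]
60 [-23.  22.  76.   0.  81. -83.] [  7.  39.  93.  -0.  48. -53.]
90 [ -23.   22.   76.   -0.   81. -113.] [  7.  39.  93.  -0.  48. -83.]
120 [ -23.   22.   76.   -0.   81. -143.] [   7.   39.   93.   -0.   48. -113.]
150 [ -23.   22.   76.    0.   81. -173.] [   7.   39.   93.   -0.   48. -143.]
[ 0.56374546 -0.18077839  0.27982708] [[ 0.104 -0.     0.995]
 [-0.995 -0.     0.104]
 [ 0.    -1.    -0.   ]] 2.0083 1.000339790475137
```

View pics/w1.png

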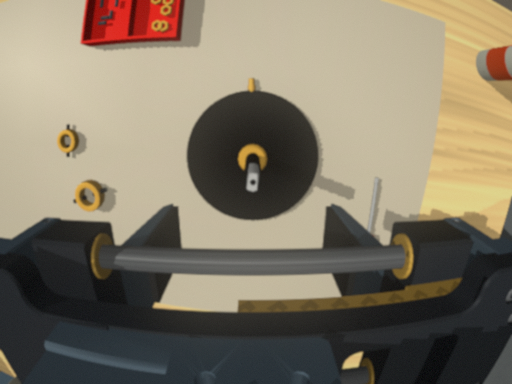

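The wrist view shows the outlet at (252,84), the disc centre at about (253,155), the stem end at about (252,185) and the collar at (67,141). The bright stem looks narrow from side to side. I'll enlarge it and measure the disc and outlet.

```bash
python3 - <<'E'
from h import *
a=cv2.imread('pics/w1.png');d=np.load('w1.npz');P,R=d['P'],d['R']
hsv=cv2.cvtColor(a,cv2.COLOR_BGR2HSV)
br=cv2.inRange(hsv,(12,130,60),(32,255,255))
n,l,s,c=cv2.connectedComponentsWithStats(br)
for i in range(1,n):
    if s[i][4]>12 and c[i][1]<210 and not 130<c[i][0]<185: print('brass',s[i],c[i].round(1),wplane(*c[i],.011 if c[i][0]<200 else .009,P,R).round(4))
dk=cv2.inRange(hsv,(0,0,0),(180,255,60))
n,l,s,c=cv2.connectedComponentsWithStats(dk)
for i in range(1,n):
    if s[i][4]>=4 and c[i][0]<130 and 110<c[i][1]<200: print('dark',s[i],c[i].round(1),wplane(*c[i],.011,P,R).round(4))
i=l[130,220];ct=max(cv2.findContours((l==i).astype('uint8'),0,1)[0],key=cv2.contourArea)
pts=np.array([wplane(*q[0],.015,P,R)[:2] for q in cv2.convexHull(ct)]).astype('f4')
(cx,cy),r=cv2.minEnclosingCircle(pts);print('disc',cx,cy,r)
A=np.c_[2*pts,np.ones(len(pts))];x=np.linalg.lstsq(A,(pts**2).sum(1),rcond=None)[0];print('fit',x[:2],np.sqrt(x[2]+x[0]**2+x[1]**2))
print('end',wplane(252,184,.163,P,R))
cv2.imwrite('pics/c2.png',np.hstack([cv2.resize(a[140:200,222:282],(400,400),interpolation=2),cv2.resize(a[115:165,42:92],(400,400),interpolation=2)]))
E
```

```text
brass [249  79   6  13  64] [251.1  85.1] [ 0.6725 -0.1683  0.009 ]
brass [497  80  15   1  15] [504.  80.] [ 0.7828 -0.647   0.009 ]
brass [ 57 129  21  24 302] [ 67.3 140.4] [0.5689 0.1353 0.011 ]
brass [237 143  31  28 494] [251.7 155.1] [ 0.5685 -0.1799  0.009 ]
brass [ 75 181  28  30 494] [ 88.5 195.5] [0.4755 0.0932 0.011 ]
dark [101 189   4   4  12] [102.3 190.3] [0.4879 0.0643 0.011 ]
dark [ 82 196   4   4  11] [ 83.5 197.4] [0.4709 0.104  0.011 ]
disc 0.5662490725517273 -0.1812882274389267 0.09693621844053268
fit [ 0.56613121 -0.1812772 ] 0.09646835431626766
end [ 0.56339465 -0.18092253  0.163     ]
```

View pics/c2.png

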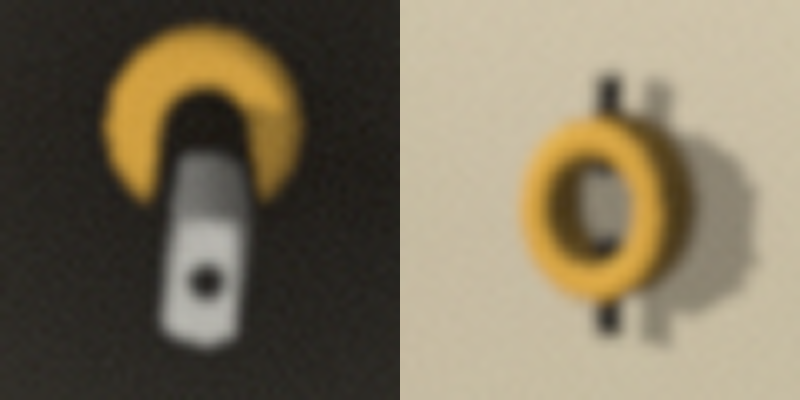

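The stem's long section lies close to world x, so the flat normals are at about ±90° world, roughly 84° off the outlet line. I'll pinch at -90°, turn by about -83.5°, then pinch again to verify.

```bash
python3 - <<'E'
from h import *
d=np.load('w1.npz');P,R=d['P'],d['R']
S=wplane(252.9,182.1,.163,P,R);print('end wrist',S,'top',onplane(ctrl.camera_params('top'),311.6,218.6,.163))
S=np.array([.5655,-.1813])
ctrl.goto([*S,.2],down(-90)); ctrl.move_l([*S,.124],vel=.12,contact_N=8)
print(ctrl.current_tool_pos(),ctrl.current_t())
ctrl.command_gripper(0.0)
print('w',ctrl.current_grip_width()*91,ctrl.current_contact_force(),ctrl.current_wrist_torque(),ctrl.current_tool_pos(),ctrl.current_t())
E
```

```text
end wrist [ 0.56543578 -0.18161271  0.163     ] top [ 0.56405884 -0.17952037  0.163     ]
[ 0.56618004 -0.18157287  0.12508494] 3.2083
w 11.128482918520447 [ 0.50649658 -1.07950101 -0.77770632] [-0.12602083  0.01849909 -0.15502055] [ 0.56549673 -0.18139898  0.12400039] 4.4
```

```bash
python3 - <<'E'
from h import *
q=np.array(ctrl.current_q());print(q.round(1))
for k in range(1,5):
    t=q.copy();t[5]+=83.5*k/4;ctrl.movej(t)
    print(k,ctrl.current_grip_width()*91,ctrl.current_wrist_torque().round(3),ctrl.current_contact_force().round(1),ctrl.current_t())
print(ctrl.current_eef_rot().round(3))
ctrl.command_gripper(.35);ctrl.sleep(.1);ctrl.command_gripper(0)
print('re',ctrl.current_grip_width()*91,ctrl.current_wrist_torque().round(3),ctrl.current_contact_force().round(1),ctrl.current_tool_pos())
ctrl.command_gripper(.6)
p=ctrl.current_tool_pos();ctrl.move_l([p[0],p[1],.21],vel=.2)
ctrl.goto([.5695,.135,.20],down(-90))
P,R=ctrl.current_tool_pos(),ctrl.current_eef_rot()
snap('wrist','w2.png');np.savez('w2.npz',P=P,R=R);print(P,ctrl.current_t())
E
```

```text
[-23.5  31.5  87.5  -0.   61.1  66.5]
1 10.707081711635015 [ 0.24  -0.128 -0.122] [ 1.2  1.6 -0.5] 4.85
2 10.748859666511038 [ 0.731 -0.336 -0.124] [ 2.9  3.9 -0.8] 5.3
3 10.865195419532588 [ 0.99  -0.456 -0.147] [ 3.2  5.3 -0.4] 5.75
4 10.817066776108875 [ 1.014 -0.66  -0.164] [ 2.8  4.9 -1.7] 6.2
[[-0.993  0.001  0.117]
 [-0.117  0.    -0.993]
 [-0.001 -1.    -0.   ]]
re 10.779501028358048 [ 0.32  -0.574 -0.145] [ 4.3 -0.4 -2.8] [ 0.56585826 -0.18136597  0.12400148]
[0.56957934 0.13417019 0.19962088] 9.925
```

View pics/w2.png

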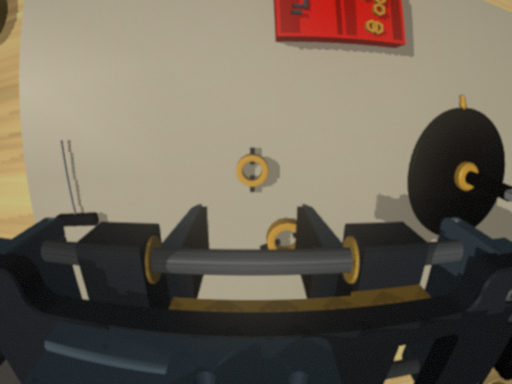

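The flats re-pinched at 10.8 mm, square at the outlet line. The collar is at (252,171) in this view with its screws at (252,150) and (252,190), and the larger look-alike is at (282,236).

```bash
python3 - <<'E'
from h import *
a=cv2.imread('pics/w2.png');d=np.load('w2.npz');P,R=d['P'],d['R']
hsv=cv2.cvtColor(a,cv2.COLOR_BGR2HSV)[130:205,225:285]
dk=cv2.inRange(hsv,(0,0,0),(180,255,75));n,l,s,c=cv2.connectedComponentsWithStats(dk)
for i in range(1,n):
    if s[i][4]>5: q=c[i]+[225,130];print('dark',s[i][2:],q.round(1),wplane(*q,.011,P,R).round(4))
br=cv2.inRange(hsv,(12,130,120),(32,255,255))
ct=max(cv2.findContours(br,0,1)[0],key=cv2.contourArea)+[225,130]
pts=np.array([wplane(*q[0],.019,P,R)[:2] for q in cv2.convexHull(ct)])
A=np.c_[2*pts,np.ones(len(pts))];x=np.linalg.lstsq(A,(pts**2).sum(1),rcond=None)[0];print('fit',x[:2],2*np.sqrt(x[2]+x[0]**2+x[1]**2),pts.min(0),pts.max(0))
print('outlet',wplane(463,102,.009,P,R))
E
```

```text
dark [ 3  4 12] [252.  150.5] [0.5928 0.134  0.011 ]
dark [3 3 9] [252. 177.] [0.5596 0.134  0.011 ]
dark [3 3 9] [252. 189.] [0.5441 0.1341 0.011 ]
fit [0.56979722 0.13409751] 0.038126281202394786 [0.5501572  0.11584372] [0.58850247 0.15220835]
outlet [ 0.67256196 -0.17030821  0.009     ]
```

```bash
python3 - <<'E'
from h import *
C=[.569,.134]
ctrl.goto([*C,.06],down(-90)); print(ctrl.move_l([*C,.0055],vel=.06,contact_N=6))
print(ctrl.current_tool_pos())
ctrl.command_gripper(0); print(ctrl.current_grip_width()*91,ctrl.current_contact_force().round(1),ctrl.current_tool_pos(),ctrl.current_t())
ctrl.move_l([*C,.12],vel=.12)
P,R=ctrl.current_tool_pos(),ctrl.current_eef_rot()
a=snap('wrist','w3.png');np.savez('w3.npz',P=P,R=R);print(ctrl.current_grip_width()*91,ctrl.current_t())
cv2.imwrite('pics/c3.png',cv2.resize(a[140:320,160:350],None,fx=3,fy=3,interpolation=2))
E
```

```text
False
[0.56925273 0.13403745 0.00579708]
39.22779023159081 [ 0.  -0.8  4.1] [0.56919339 0.13403022 0.00579244] 11.9917
39.15320395842349 13.15
```

View pics/c3.png

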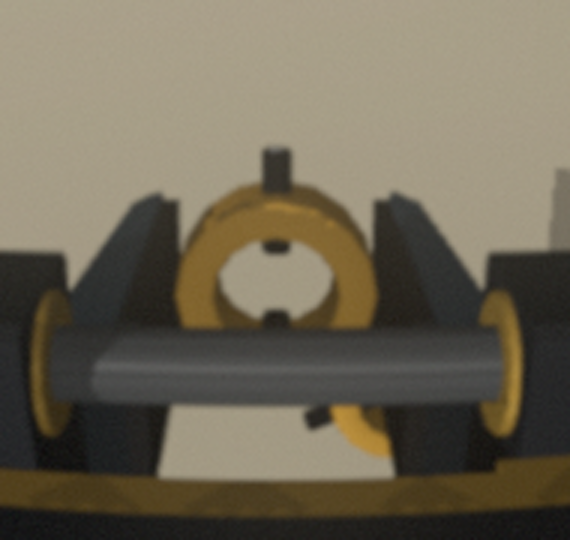

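The collar is held level, the screws line up with the tool, and the upper screw tip is at (252,190). I'll work out its offset in the fingers, then go over the stem.

```bash
python3 - <<'E'
from h import *
d=np.load('w3.npz');P,R=d['P'],d['R'];print(P,R.round(4).tolist())
z=P[2]+.0052
for n,u,v,zz,k in [('outer tip top',277,148,z+.003,28),('inner far pt',276,252,z-.003,7),('rear pt top',276,311,z+.003,-7)]:
    X=wplane(160+u/3,140+v/3,zz,P,R);t=R.T@(X-P);print(n,t.round(4),'centre tool z mm',t[2]*1e3-k)
ctrl.goto([.566,-.1815,.215],down(-83.4))
P,R=ctrl.current_tool_pos(),ctrl.current_eef_rot()
a=snap('wrist','w4.png');np.savez('w4.npz',P=P,R=R);print(P,ctrl.current_contact_force(),ctrl.current_grip_width()*91,ctrl.current_t())
cv2.imwrite('pics/c4.png',cv2.resize(a[60:260,150:360],None,fx=3,fy=3,interpolation=2)[:600])
E
```

```text
[0.56851211 0.13392788 0.1192855 ] [[-0.0001, -0.0012, 1.0], [-1.0, -0.0002, -0.0001], [0.0002, -1.0, -0.0012]]
outer tip top [ 0.0003 -0.0082  0.0287] centre tool z mm 0.7161454187481588
inner far pt [ 0.0001 -0.0022  0.005 ] centre tool z mm -1.9555831015230423
rear pt top [ 0.0001 -0.0082 -0.0054] centre tool z mm 1.5576320562757733
[ 0.56598171 -0.1804542   0.21449887] [-0.05871781  0.2985523  -0.17152503] 39.099367455018296 14.45
```

View pics/c4.png

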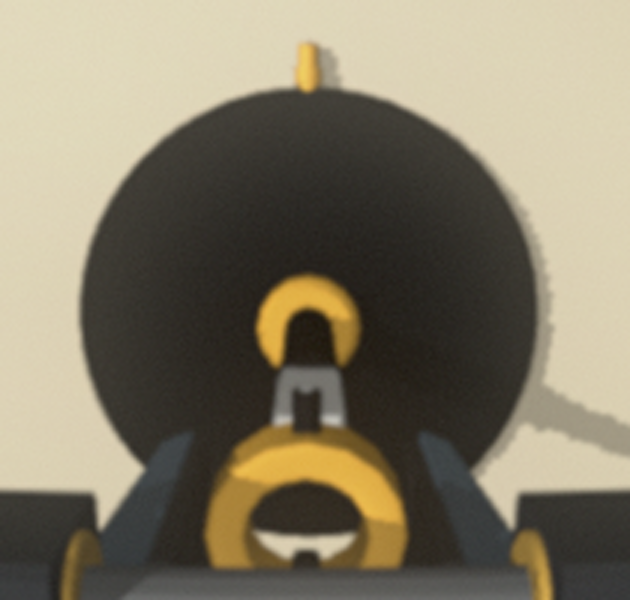

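The outlet (308,65), hub (309,325) and screws line up in one column, so orientation is right. The stem sits about 1 mm to the right, which matches the arm's settling error. I'll descend under a contact guard.

```bash
python3 - <<'E'
from h import *
C=[.566,-.1815]
ctrl.move_l([*C,.185],vel=.05);ctrl.sleep(.4);print(ctrl.current_tool_pos(),ctrl.current_contact_force().round(2))
hit=ctrl.move_l([*C,.1500],vel=.02,contact_N=6)
print(hit,ctrl.current_tool_pos(),ctrl.current_contact_force().round(2),ctrl.current_wrist_torque().round(3),ctrl.current_grip_width()*91,ctrl.current_t())
P,R=ctrl.current_tool_pos(),ctrl.current_eef_rot()
a=snap('wrist','w5.png');b=snap('scene','s5.png')
cv2.imwrite('pics/c5.png',np.hstack([cv2.resize(a[120:280,170:330],(400,400),interpolation=2),cv2.resize(b[80:180,180:280],(400,400),interpolation=2)]))
E
```

```text
[ 0.5660334  -0.18152894  0.18512542] [-0.6   0.47 -1.04]
False [ 0.56605293 -0.18151243  0.15008711] [-1.15 -0.73 -0.23] [-0.001 -0.032  0.029] 39.38345714960475 17.5
```

View pics/c5.png

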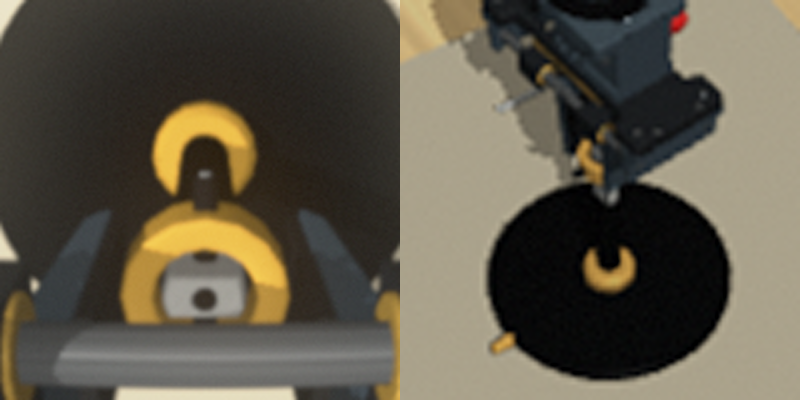

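```bash
python3 - <<'E'
from h import *
a=cv2.imread('pics/w5.png')
cv2.imwrite('pics/c6.png',cv2.resize(a[190:260,210:290],None,fx=8,fy=8,interpolation=2))
P,R=ctrl.current_tool_pos(),ctrl.current_eef_rot();print(P)
w=ctrl.camera_params('wrist');T=np.linalg.inv(np.array(w['T_tool_cam']))
def pr(t):
    c=T[:3,:3]@t+T[:3,3];d=np.array([c[0],-c[1],-c[2]]);r=np.hypot(d[0],d[1]);th=np.arctan2(r,d[2])
    u=w['cx']+w['fx']*th*d[0]/r;v=w['cy']+w['fy']*th*d[1]/r;return ((u-210)*8).round(),((v-190)*8).round()
# collar top at tool y=-.0132 ; z fwd
for n,z in [('outer far',20),('hole far',12),('flat edge',5.5),('centre',0),('rear flat',-5.5)]: print(n,pr(np.array([0,-.0132,z/1e3])))
print('ctr 3mm high',pr(np.array([0,-.0162,0])))
E
```

```text
[ 0.56602292 -0.18151853  0.15007395]
outer far (np.float64(334.0), np.float64(134.0))
hole far (np.float64(334.0), np.float64(240.0))
flat edge (np.float64(334.0), np.float64(324.0))
centre (np.float64(334.0), np.float64(393.0))
rear flat (np.float64(334.0), np.float64(460.0))
ctr 3mm high (np.float64(334.0), np.float64(410.0))
```

View pics/c6.png

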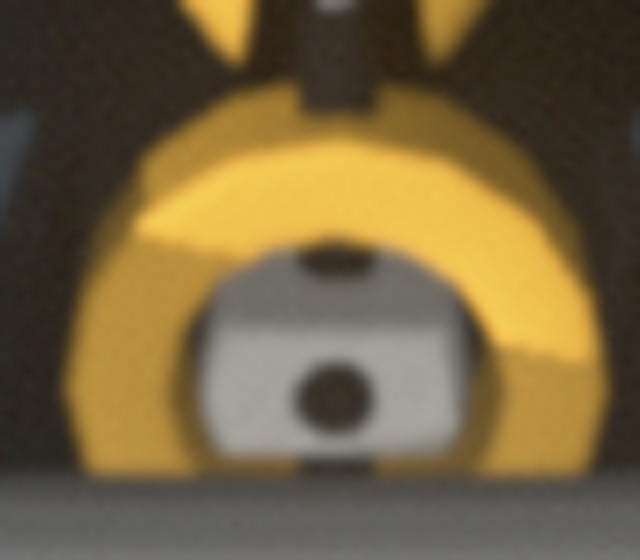

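The enlarged view matches what a centred, flush collar should show. The hole's far edge is at row 240 (240 predicted), the flat edge at 326 (324), and the stem centre at 398 (393). That puts centring and flushness within about 1 mm, with the screws facing the flats. Handing in.

```bash
python3 - <<'E'
from h import *
print(ctrl.current_tool_pos(),ctrl.current_eef_rot().round(3).tolist(),ctrl.current_grip_width()*91,ctrl.current_contact_force().round(1),ctrl.current_t())
ctrl.sign_off()
E
```

```text
[ 0.56602292 -0.18151853  0.15007395] [[0.115, 0.0, 0.993], [-0.993, -0.0, 0.115], [0.0, -1.0, 0.0]] 38.9801144016648 [ 1.  -0.2 -1.6] 17.6
the job is handed in; nothing more can be done
```

The job is handed in at 17.6 s of the 58 s allowed, with the collar held round the stem end; the hand-in gives no verdict.

- **Stem:** I pinched the flats at 11.1 mm and turned the stem 83.5° so they face the cable outlet. A second pinch read 10.8 mm, so they are square there.
- **Collar:** I picked up the smaller ring and lowered it over the stem end. The 6 N contact stop never tripped, so it was not forced.
- **Position:** in the close-up the collar is centred and flush within about 1 mm. The outlet, hub and screws line up.
- **Grip:** the last reading was 39 mm across the collar, held still with under 2 N on the tool.
- **Tools and tray:** I never reached towards them, and all grasps and contact moves stayed clear of them. I did not re-measure their positions at the end.

**Disagreements:** the cameras differed by 1–2 mm on the stem axis, and three readings of the collar's offset in the fingers ranged from -2 to +1.6 mm. The final close-up settled both within tolerance. I judged the collar's level by eye and from the tool pointing straight down; I did not measure its tilt separately.

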